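# Start a pour on the brewing scale

## Task

The espresso cup already stands on the brewing scale; get the scale running with your closed fingertips, in this order: press down the raised end of the long rocker until it has tipped right over to switch the scale on, then press the round button fully in and let it spring back to zero the cup's weight, then push the square key fully in, where it stays, to start the timer. Only press the controls: no control may be pressed before its turn, and the cup, capsule, spice jar and teaspoon stay where they stand.

Things in the scene. Friction and masses are not known exactly. Their poses are not given: they have to be found in the camera images.
- scale: Low grey brewing scale, fixed, 155 (x) x 200 (y) x 32 mm; origin: centre of its underside. x points from its front (nearest the robot) to its back, y to its left. On its front deck, 26 mm above the counter, three controls sit 60 mm apart at x = -43.5 mm, y = -60, 0, +60 mm, in varying order, each in a black 60 x 40 x 4 mm surround. Behind them the steel platform (top at 32 mm) with the cup
- rocker_raised_end (a point): Top of the raised front end of the white power rocker, 21 mm in front of its pivot; moves with it: 45.7 mm above the counter when off, about 38 mm when on. Rocker: 50 mm long (scale's x), 26 mm wide, pivot 38.5 mm above the counter. Press straight down here or up to 4 mm farther to the front; a fingertip reaching back over the pivot blocks it
- power_rocker (a joint): tip of the rocker, rad: 0 to 0.03 at the start (off, front end up); 0.36 on, front end down against its stop. 2 to 4 N moves it and it stays where it is left
- zero_button_top (a point): centre of the top of the round white zero button, 28 mm across, 39.5 mm above the counter at rest. Spring return, travel 6 mm straight down, about 4.5 N at the bottom
- zero_button (a joint): how far the round button is pressed, m: 0 at rest, 0.006 fully in
- timer_key_top (a point): centre of the top of the square white timer key, 26 x 26 mm, 39.5 mm above the counter at the start. Travel 7 mm straight down with about 3 N of friction and no spring: it stays where it is left
- timer_key (a joint): how far the square key is pushed in, m: 0 (up to 0.0006 at the start) out, 0.007 fully in
- cup: white espresso cup, 61 mm across, 58 mm high, with a handle, loose, on the weighing platform behind the controls. Origin on its underside. Leave it standing
- capsule: black coffee capsule, 57 mm across, 34 mm high, loose, on the counter left of the scale; origin at the underside. Leave it
- jar: spice jar, 41 mm across, 105 mm high, loose, on the counter left of the scale toward its back; origin at the underside. Leave it
- spoon: teaspoon 130 mm long lying on the counter right of the scale, loose. Leave it

How it is judged:
By the outcome, as a careful person would: the job done as asked, in the order asked, and still so for the second after the job is handed in, with the robot touching nothing.
It also fails if it takes over 48 s, if anything falls off the work surface, if the arm or the gripper's body presses on something with over 40 N, if the wrist force passes 120 N, or if a joint passes its speed limit or range.

## Robot

A 7-joint arm with a two-finger parallel gripper is mounted at the origin on a cart in front of the work surface, level with it; the furniture and walls round the work are solid. World frame = base frame: x ahead of the robot, y to its left, z up, the work surface at z = 0. Lengths are in m, angles in rad, forces in N, time in s.
With the tool pointing down it reaches from about 0.425 to 0.875 m from the base axis. Payload 4.7 kg.
Tool frame: the origin (TCP) lies between the finger pads; the fingertips stand 8 mm ahead of it and the grasp point (between the pads) lies 11 mm behind it; z points along the fingers, y is the line along which they close (so a half turn about z gives the same grasp; the last joint's range is limited). The gripper opens to 85 mm and grips with 20 to 120 N. Pads are 22 mm wide; open, the fingers measure 114 mm over their backs; the gripper's body (76 mm by 85 mm) begins 54 mm behind the grasp point. The pads swing forward as they close: fully open they stand 13 mm farther back than shut.
Start: joints at [-1.2, 0.321, -0.07, 1.45, 0.023, 1.371, -0.057], TCP at [0.227, 0.609, 0.239] pointing down, gripper open.
Joint ranges: [-2.86, 2.86], [-0.3, 2.09], [-1.38, 1.24], [0.06, 2.45], [-1.56, 4.7], [0.09, 2.05], [-2.69, 2.69]. Speed limits (rad/s): [2.57, 2.57, 3.14, 3.14, 3.14, 3.14, 3.14].

## Interface

Orientations are given as a unit quaternion [w, x, y, z].
In Python, from station import arm gives the robot as it stands.
- The arm moves only by the shell command python3 -m pendant 'ROWS' [FORCE]. ROWS is JSON, a list that holds one entry, the list of rows, each a list of 7 numbers: the turn, a rotation vector about the world's x, y, z in rad, then the shift along the world's x, y, z in m, then the opening, from 0 (shut) to 1 (fully open). A call has 1 to 20 rows; each row is the pose to reach, as a shift and turn from the pose commanded when the call began; what a row does not reach only later rows make up. A row lasts 1/10 s, in which the tool goes at most 50 mm and 8.59 degrees, less where a joint would pass 70% of its speed; a pose out of reach is approached as far as the arm can. A call with a gripper value outside its range is refused whole. The fingers move at their own pace and stop on an object; FORCE is the grip in N (left out, the last holds). Time passes only in rows, so rows that repeat a pose let the fingers close. It gives the time, the measured TCP pose, the force, the opening and the grip force at its end, in the units of the state.
- arm.read_state(): the state, without advancing time (a new reading comes with each control period).
- arm.capture(name): name is "scene" or "top" or "wrist"; returns (picture, depth): 480x640x3 uint8, red, green, blue; 480x640 float32, m along the optical axis (not along the pixel's ray), 0 where there is no reading.
- arm.get_calibration(name): a dict with "K" (3x3 intrinsics, pixels), "extrinsics" (4x4, takes a point from camera to world coordinates). Camera axes: x right, y down, z forward; pixel columns grow to the right and rows downward; lengths in m; the calibration is good to about 2 mm. A picture is of the moment at which its call begins: read the wrist's pose just before it. get_calibration takes no time and is no camera call; for the wrist camera it gives the pose at the moment of the call.
- arm.close_job(): hands the job in; it is judged then, once.
Trained networks look in the newest picture that a camera, given by its name, has taken for a name from the list of things; names that differ only in an ending like _2 or _b are one class to them, and where a whole thing is asked for, a point or a joint stands for the part that bears it (a point fixed in the world has none). Each returns a list of dicts, best first, with "confidence" (0 to 1); they miss things now and then, are a little off and sometimes report something else, mostly with a low value. They report only what shows in the picture. A call takes as long as a camera call.
- arm.find_in(camera, label): "rect" ([left, top, right, bottom] in pixels, round what is visible of it).
- arm.regions_of(camera, label): "pixels" (480x640 bool, what is visible of it) and "rect" ([left, top, right, bottom] in pixels, round what is visible of it).
The state is a dict: "time_s": time; "joint_pos": joint angles; "qd": joint speeds; "effort": joint torques, N m; "eef_pos": TCP position; "tcp_rot": TCP orientation; "contact_force": force on the tool from outside, world axes, zero at the start; "wrist_torque": the same for the moment, N m; "width": finger opening in m; "grasp_force": force on a finger pad.
Only numpy, scipy, OpenCV 4.12 (cv2) and the standard library are available. Lean on these libraries where they do the work, as an engineer would, in place of code of your own. Each camera call takes 0.05 s, during which the arm holds its last target. There are 200 camera calls.

## Working session

There is one attempt and no reset: what is moved stays moved. The work goes in short steps, Python scripts to look and compute and a shell command to move; the robot and the scene stay as the last step left them, time stands still between calls to the robot, and variables do not carry over. Pictures are saved under pics/ and viewed, at most 10 in all, crops included, and the job is handed in when it is done.

```bash
mkdir -p pics; cat > h.py <<'E'
import numpy as np, cv2
from station import arm
def pts(cam, mask, depth):
    c=arm.get_calibration(cam); K=np.array(c["K"]); T=np.array(c["extrinsics"])
    v,u=np.nonzero(mask&(depth>0)); z=depth[v,u]
    p=np.stack([(u-K[0,2])*z/K[0,0],(v-K[1,2])*z/K[1,1],z],1)
    return p@T[:3,:3].T+T[:3,3]
E
python3 - <<'E'
from h import *
s=arm.read_state(); print(s["time_s"],s["eef_pos"],s["tcp_rot"],s["width"])
for cam in ["top","scene"]:
    im,d=arm.capture(cam); cv2.imwrite(f"pics/{cam}.png",im[:,:,::-1])
    for l in ["rocker_raised_end","zero_button_top","timer_key_top","scale","cup"]:
        for r in arm.regions_of(cam,l)[:2]:
            p=pts(cam,r["pixels"],d)
            print(cam,l,round(r["confidence"],2),np.round(r["rect"]),np.round(np.median(p,0),4) if len(p) else None, np.round(np.percentile(p,[2,98],axis=0),3).tolist() if len(p) else "")
E
```

```text
0.0 [0.22689187 0.60854372 0.23822782] [-1.31584543e-04  1.77451280e-01  9.84129114e-01 -9.55290906e-04] 0.08529611797317836
top rocker_raised_end 0.61 [293. 250. 308. 274.] [0.4869 0.0784 0.0409] [[0.465, 0.065, 0.036], [0.511, 0.092, 0.046]]
top zero_button_top 0.65 [265. 252. 281. 265.] [0.4997 0.1359 0.038 ] [[0.488, 0.124, 0.035], [0.512, 0.149, 0.041]]
top zero_button_top 0.41 [293. 250. 310. 272.] [0.4869 0.0769 0.0409] [[0.465, 0.065, 0.036], [0.511, 0.092, 0.046]]
top timer_key_top 0.43 [322. 258. 340. 277.] [0.4746 0.0201 0.0378] [[0.463, 0.008, 0.034], [0.487, 0.032, 0.04]]
top scale 0.55 [250. 195. 363. 290.] [0.5373 0.0554 0.0288] [[0.446, -0.031, 0.02], [0.612, 0.169, 0.034]]
top cup 0.62 [291. 198. 321. 243.] [0.5784 0.0666 0.0497] [[0.531, 0.039, 0.03], [0.602, 0.094, 0.09]]
scene rocker_raised_end 0.64 [285. 261. 310. 278.] [0.4834 0.0828 0.0417] [[0.463, 0.063, 0.029], [0.511, 0.096, 0.046]]
scene zero_button_top 0.5 [255. 274. 273. 290.] [0.4963 0.1409 0.0393] [[0.486, 0.127, 0.031], [0.512, 0.152, 0.042]]
scene timer_key_top 0.73 [314. 256. 331. 268.] [0.4697 0.0254 0.0386] [[0.461, 0.014, 0.031], [0.485, 0.035, 0.041]]
scene scale 0.87 [220. 233. 350. 315.] [0.5224 0.0979 0.0271] [[0.44, -0.025, 0.001], [0.611, 0.178, 0.034]]
scene cup 0.38 [314. 254. 334. 269.] [0.4697 0.0241 0.0384] [[0.46, 0.01, 0.03], [0.487, 0.035, 0.041]]
```

View pics/top.png

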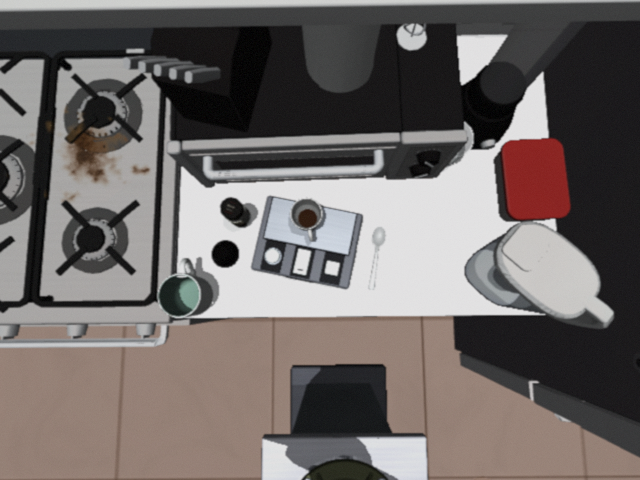

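View pics/scene.png

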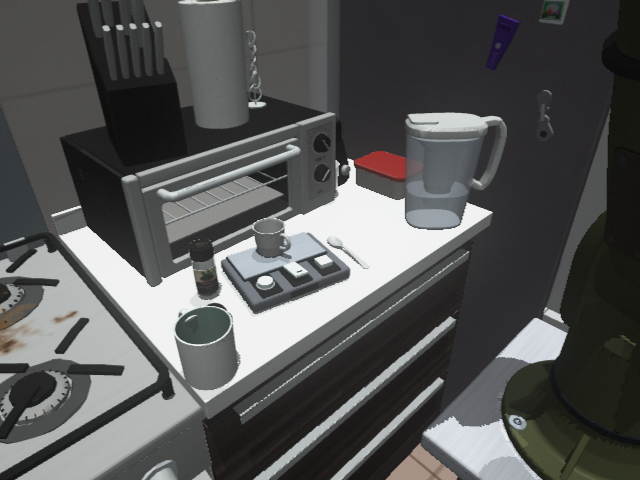

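The top view shows the round button at about (273,257), the rocker at (302,262) and the square key at (332,268). The cup stands behind them with its handle pointing at the rocker. The scene view shows the same layout with a clear path above it, and the networks' points match in height and 60 mm spacing. I'll move above the rocker's front end with the fingers shut.

```bash
python3 -m pendant '[[[0,0,0.05,0.08,-0.175,0,0],[0,0,0.1,0.16,-0.35,0,0],[0,0,0.143,0.24,-0.526,0,0],[0,0,0.143,0.24,-0.526,0,0],[0,0,0.143,0.24,-0.526,0,0],[0,0,0.143,0.24,-0.526,0,0],[0,0,0.143,0.24,-0.526,0,0],[0,0,0.143,0.24,-0.526,0,0],[0,0,0.143,0.24,-0.526,0,0],[0,0,0.143,0.24,-0.526,0,0],[0,0,0.143,0.24,-0.526,0,0],[0,0,0.143,0.24,-0.526,0,0],[0,0,0.143,0.24,-0.526,0,0],[0,0,0.143,0.24,-0.526,0,0],[0,0,0.143,0.24,-0.526,-0.06,0],[0,0,0.143,0.24,-0.526,-0.06,0],[0,0,0.143,0.24,-0.526,-0.06,0],[0,0,0.143,0.24,-0.526,-0.06,0]]]'
python3 - <<'E'
from h import *
s=arm.read_state(); print(s["time_s"],s["eef_pos"],s["tcp_rot"],s["width"],s["contact_force"])
cam="wrist"
im,d=arm.capture(cam); cv2.imwrite(f"pics/{cam}1.png",im[:,:,::-1])
for l in ["rocker_raised_end","zero_button_top","timer_key_top"]:
    for r in arm.regions_of(cam,l)[:2]:
        p=pts(cam,r["pixels"],d); p=p[(p[:,2]>.033)&(p[:,2]<.055)]
        if len(p): print(l,round(r["confidence"],2),np.round(r["rect"]),np.round(p.mean(0),4),np.round(np.percentile(p,[2,98],axis=0),3).tolist(), cv2.minAreaRect(p[:,:2].astype(np.float32)*1000))
E
```

```text
time_s: 2.4
eef_pos: [0.4675, 0.0841, 0.1805]
tcp_rot: [0.001, 0.106, 0.994, 0.0]
contact_force: [-0.2, 0.8, 0.2]
width: 0.0
grasp_force: 0.0
2.4 [0.46748299 0.08407413 0.1805058 ] [5.37576559e-04 1.05912474e-01 9.94375273e-01 2.74221835e-04] 1.4288481279568891e-05 [-0.15433944  0.75504001  0.19029367]
rocker_raised_end 0.64 [307. 228. 335. 281.] [0.4864 0.0789 0.0429] [[0.464, 0.064, 0.039], [0.511, 0.093, 0.047]] ((488.21929931640625, 78.52387237548828), (25.273338317871094, 49.62266540527344), 77.7847671508789)
zero_button_top 0.85 [368. 237. 403. 267.] [0.4998 0.1363 0.0398] [[0.488, 0.124, 0.034], [0.513, 0.149, 0.042]] ((500.8349609375, 136.70822143554688), (27.258769989013672, 27.442195892333984), 34.94004821777344)
timer_key_top 0.93 [236. 240. 266. 266.] [0.4742 0.0205 0.0391] [[0.461, 0.007, 0.035], [0.488, 0.033, 0.041]] ((474.8904724121094, 19.783784866333008), (25.947607040405273, 25.544261932373047), 77.78712463378906)
```

```bash
python3 -m pendant '[[[0,0,0,-0.002,0,-0.05,0],[0,0,0,-0.002,0,-0.09,0],[0,0,0,-0.002,0,-0.11,0],[0,0,0,-0.002,0,-0.115,0],[0,0,0,-0.002,0,-0.115,0],[0,0,0,-0.002,0,-0.115,0]]]'
```

```text
time_s: 3.2
eef_pos: [0.4665, 0.0835, 0.066]
tcp_rot: [0.001, 0.107, 0.994, 0.001]
contact_force: [-0.0, -1.2, 0.6]
width: -0.0
grasp_force: 0.0
```

```bash
python3 -m pendant '[[[0,0,0,-0.0005,0,-0.008,0],[0,0,0,-0.0005,0,-0.011,0],[0,0,0,-0.0005,0,-0.014,0],[0,0,0,-0.0005,0,-0.017,0],[0,0,0,-0.0005,0,-0.02,0],[0,0,0,-0.0005,0,-0.02,0],[0,0,0,-0.0005,0,-0.02,0]]]'
```

```text
time_s: 3.9
eef_pos: [0.4643, 0.0835, 0.0463]
tcp_rot: [-0.001, 0.107, 0.994, 0.001]
contact_force: [-10.0, 0.3, 21.2]
width: 0.0001
grasp_force: 11.5
```

```bash
python3 -m pendant '[[[0,0,0,0,0,-0.0015,0],[0,0,0,0,0,-0.0015,0],[0,0,0,0,0,0.02,0],[0,0,0,0,0,0.06,0],[0,0,0,0,0,0.08,0],[0,0,0,0,0,0.08,0],[0,0,0,0,0,0.08,0],[0,0,0,0,0,0.08,0]]]'
python3 - <<'E'
from h import *
cam="wrist"
im,d=arm.capture(cam); cv2.imwrite(f"pics/{cam}2.png",cv2.resize(im[150:330,180:440,::-1],None,fx=3,fy=3))
for l in ["rocker_raised_end","zero_button_top","timer_key_top"]:
    for r in arm.regions_of(cam,l)[:1]:
        p=pts(cam,r["pixels"],d)
        if l[0]=="r":
            q=(p[:,:2]-[.4876,.0785])@np.array([.977,-.212])
            for a in range(-25,25,5):
                m=(q>a/1e3)&(q<a/1e3+.005)
                if m.any(): print(a,np.round(np.median(p[m,2]),4))
        print(l,round(r["confidence"],2),np.round(np.median(p,0),4))
E
```

```text
time_s: 4.7
eef_pos: [0.4637, 0.0828, 0.1231]
tcp_rot: [-0.001, 0.107, 0.994, -0.0]
contact_force: [0.2, -0.4, 0.1]
width: -0.0
grasp_force: 0.0
-25 0.0377
-20 0.0389
-15 0.0397
-10 0.0406
-5 0.0416
0 0.0423
5 0.0432
10 0.0433
rocker_raised_end 0.84 [0.4777 0.0811 0.0401]
zero_button_top 0.91 [0.4982 0.1365 0.0396]
timer_key_top 0.93 [0.4731 0.0214 0.0394]
```

View pics/wrist2.png

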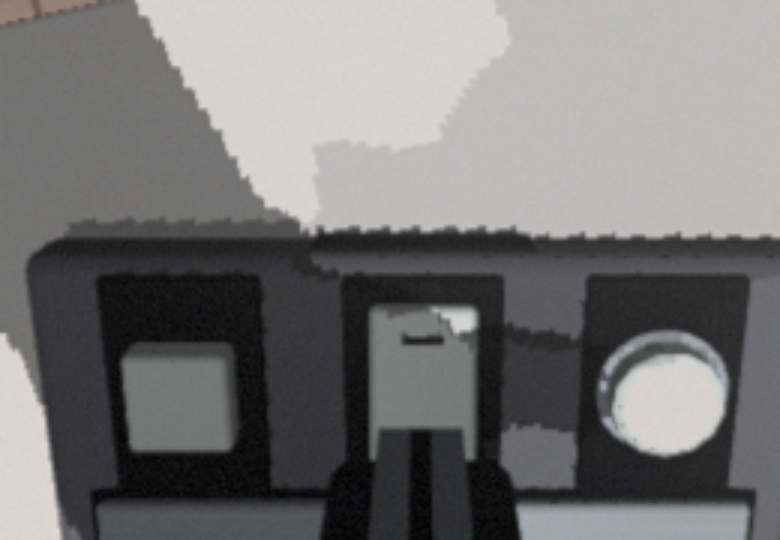

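The crop shows the rocker's front end down, the square key at about (180,395) and the button at (668,405). The depth slope across the rocker is -0.18 rad with its front end at 38 mm, so it has tipped right over. Next is the round button.

```bash
python3 -m pendant '[[[0,0,0,0.018,0.027,0,0],[0,0,0,0.035,0.0535,0,0],[0,0,0,0.035,0.0535,0,0],[0,0,0,0.035,0.0535,-0.03,0],[0,0,0,0.035,0.0535,-0.06,0],[0,0,0,0.035,0.0535,-0.065,0],[0,0,0,0.035,0.0535,-0.065,0],[0,0,0,0.035,0.0535,-0.065,0],[0,0,0,0.035,0.0535,-0.065,0]]]'
```

```text
time_s: 5.8
eef_pos: [0.5007, 0.1368, 0.0609]
tcp_rot: [0.001, 0.107, 0.994, 0.001]
contact_force: [0.7, -0.8, 0.2]
width: 0.0
grasp_force: 0.0
```

```bash
python3 -m pendant '[[[0,0,0,-0.001,0,-0.01,0],[0,0,0,-0.001,0,-0.015,0],[0,0,0,-0.001,0,-0.018,0],[0,0,0,-0.001,0,-0.02,0],[0,0,0,-0.001,0,-0.021,0],[0,0,0,-0.001,0,-0.021,0],[0,0,0,-0.001,0,-0.021,0]]]'
```

```text
time_s: 6.5
eef_pos: [0.4991, 0.1369, 0.0415]
tcp_rot: [-0.0, 0.107, 0.994, 0.001]
contact_force: [-8.1, -1.4, 26.8]
width: 0.0001
grasp_force: 13.0
```

Button bottomed: fingertips at 33.5 mm with 27 N. Releasing it and moving above the key.

```bash
python3 -m pendant '[[[0,0,0,0,0,0.02,0],[0,0,0,0,0,0.06,0],[0,0,0,0,0,0.075,0],[0,0,0,-0.008,-0.04,0.075,0],[0,0,0,-0.016,-0.08,0.075,0],[0,0,0,-0.024,-0.1155,0.075,0],[0,0,0,-0.024,-0.1155,0.075,0],[0,0,0,-0.024,-0.1155,0.075,0],[0,0,0,-0.024,-0.1155,0.05,0],[0,0,0,-0.024,-0.1155,0.025,0],[0,0,0,-0.024,-0.1155,0.023,0],[0,0,0,-0.024,-0.1155,0.023,0],[0,0,0,-0.024,-0.1155,0.023,0]]]'
python3 - <<'E'
from h import *
cam="top"
im,d=arm.capture(cam)
for l in ["zero_button_top"]:
    for r in arm.regions_of(cam,l)[:2]:
        p=pts(cam,r["pixels"],d); print(l,round(r["confidence"],2),np.round(np.median(p,0),4))
E
```

```text
time_s: 7.8
eef_pos: [0.4755, 0.0217, 0.0623]
tcp_rot: [0.001, 0.106, 0.994, 0.0]
contact_force: [0.5, 0.5, -1.0]
width: -0.0004
grasp_force: 0.0
zero_button_top 0.74 [0.4999 0.1359 0.0383]
```

```bash
python3 -m pendant '[[[0,0,0,-0.001,-0.001,-0.01,0],[0,0,0,-0.001,-0.001,-0.015,0],[0,0,0,-0.001,-0.001,-0.018,0],[0,0,0,-0.001,-0.001,-0.021,0],[0,0,0,-0.001,-0.001,-0.023,0],[0,0,0,-0.001,-0.001,-0.024,0],[0,0,0,-0.001,-0.001,-0.024,0]]]'
```

```text
time_s: 8.6
eef_pos: [0.4737, 0.0201, 0.0403]
tcp_rot: [-0.001, 0.107, 0.994, 0.001]
contact_force: [-11.0, -0.5, 31.2]
width: -0.0001
grasp_force: 15.6
```

Key bottomed: fingertips at 32.3 mm with 31 N. Lifting clear and checking everything.

```bash
python3 -m pendant '[[[0,0,0,0,0,0.02,0],[0,0,0,0,0,0.06,0],[0,0,0,0,0,0.1,0],[0,0,0,0,0,0.13,0],[0,0,0,0,0,0.13,0],[0,0,0,0,0,0.13,0],[0,0,0,0,0,0.13,0]]]'
python3 - <<'E'
from h import *
cam="wrist"
im,d=arm.capture(cam); cv2.imwrite(f"pics/{cam}3.png",im[:,:,::-1])
for l in ["rocker_raised_end","zero_button_top","timer_key_top","cup"]:
    for r in arm.regions_of(cam,l)[:1]:
        p=pts(cam,r["pixels"],d); print(l,round(r["confidence"],2),np.round(np.median(p,0),4))
        if l[0]=="r":
            q=(p[:,:2]-[.4876,.0785])@np.array([.977,-.212]); m=abs(q)<.02
            print("slope",np.polyfit(q[m],p[m,2],1))
E
```

```text
time_s: 9.3
eef_pos: [0.4725, 0.02, 0.1659]
tcp_rot: [-0.001, 0.107, 0.994, -0.0]
contact_force: [0.1, -0.3, -0.1]
width: -0.0001
grasp_force: 0.0
rocker_raised_end 0.63 [0.4863 0.0781 0.0416]
slope [0.17300495 0.0418024 ]
zero_button_top 0.6 [0.4985 0.1356 0.0395]
timer_key_top 0.75 [0.4866 0.0779 0.0421]
cup 0.95 [0.5528 0.072  0.0724]
```

View pics/wrist3.png

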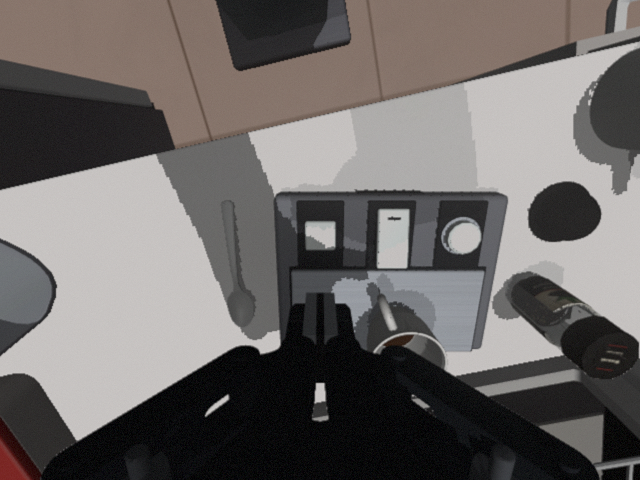

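The view shows the key at (320,235) looking flush, the rocker at (393,238) tipped and the button at (462,235) out. The cup, spoon, jar and capsule are in place. One last check on key depth before I hand in.

```bash
python3 - <<'E'
from h import *
im,d=arm.capture("wrist"); m=np.zeros((480,640),bool); m[228:243,312:328]=1
z=np.median(pts("wrist",m,d)[:,2]); print(z)
if z<.0345: print(arm.close_job())
E
```

```text
0.032889978074905346
the job is handed in; nothing more can be done
None
```

The job is handed in at about 9.5 s of robot time, with all three controls pressed in order: the rocker is tipped fully on, the zero button went fully in and sprang back, and the timer key is still in (its top measured at 32.9 mm). The cup, capsule, jar and spoon looked in place in the last picture.

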